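# Slide the stirrer under the burette

### The arm

A 7-joint arm with a two-finger parallel gripper is mounted at the origin on the work surface. World frame = base frame: x ahead of the robot, y to its left, z up, the work surface at z = 0. Lengths are in m, angles in rad, forces in N, time in s.
With the tool pointing down it reaches from about 0.4 to 0.85 m from the base axis. Payload 10.4 kg.
Tool frame: the origin (TCP) lies midway between the tips of the shut fingers; the grasp point (between the pads) lies 19 mm behind it; z points along the fingers, y is the line along which they close (so a half turn about z gives the same grasp; the last joint's range is limited). The gripper opens to 87 mm and grips with 3 to 60 N. Pads are 19 mm wide; open, the fingers measure 117 mm over their backs; the gripper's body (75 mm by 190 mm) begins 51 mm behind the grasp point.
Start: joints at [1.186, 0.332, -0.065, 1.46, 0.022, 1.35, -0.088], TCP at [0.221, -0.585, 0.223] pointing down, gripper open.
Joint ranges: [-2.6, 2.6], [-0.5, 2.12], [-1.47, 1.34], [0.16, 2.42], [-1.27, 4.41], [0.06, 2.06], [-2.6, 2.6]. Speed limits (rad/s): [2.22, 2.22, 2.79, 2.79, 3.14, 3.14, 3.14].

### API

Orientations are given as a unit quaternion [x, y, z, w].
In Python, from bench import r gives the robot as it stands.
- The arm moves only by the tool arm_command, never from a script. Its arguments are lists of equal length, an entry for each row: "xyz": the shift along the world's x, y, z in m, a list of three; "rot": the turn, a rotation vector about the world's x, y, z in rad, a list of three. In form: {"xyz": [[tx, ty, tz], ...], "rot": [[ax, ay, az], ...]}. A call has 1 to 20 rows; each row is the pose to reach, as a shift and turn from the pose commanded when the call began; what a row does not reach only later rows make up. A row lasts 1/12 s, in which the tool goes at most 41.7 mm and 7.16 degrees, less where a joint would pass 70% of its speed; a pose out of reach is approached as far as the arm can. A call with a gripper value outside its range is refused whole. "grip" is the opening, from 0 (shut) to 1 (fully open), set as the call begins (left out, the last holds). The fingers move at their own pace and stop on an object; "squeeze" is the grip in N (left out, the last holds). Time passes only in rows, so rows that repeat a pose let the fingers close. It gives the time, the measured TCP pose, the force, the opening and the grip force at its end, in the units of the state.
- r.read_state(): the state, without advancing time (a new reading comes with each control period).
- r.camera(name): name is "scene" or "side" or "wrist"; returns the picture (400x640x3 uint8, red, green, blue); there is no depth.
- r.camera_model(name): a dict with "fx", "fy", "cx", "cy" (pixels), "k1" (the pictures are not rectified: a ray, as slopes to the right and down, at radius r is drawn at 1 + k1 r^2 times it, then the intrinsics apply), "T" (4x4, takes a point from camera to world coordinates). Camera axes: x right, y up, looking along -z (the intrinsics and any distortion apply to the point x, -y, -z); pixel columns grow to the right and rows downward; lengths in m; the calibration is good to about 2 mm. A picture is of the moment at which its call begins: read the wrist's pose just before it. camera_model takes no time and is no camera call; for the wrist camera it gives the pose at the moment of the call.
- r.close_job(): hands the job in; it is judged then, once.
Trained networks look in the newest picture that a camera, given by its name, has taken for a name from the list of things; names that differ only in an ending like _2 or _b are one class to them, and where a whole thing is asked for, a point or a joint stands for the part that bears it (a point fixed in the world has none). Each returns a list of dicts, best first, with "conf" (0 to 1); they miss things now and then, are a little off and sometimes report something else, mostly with a low value. They report only what shows in the picture. A call takes as long as a camera call. They do not tell look-alikes from the thing itself.
- r.look_for(label, camera): "at" ([x, y, z] in m, in the coordinates of the camera as it stood for that picture, good to about 4 mm: the middle of the surface that is visible of it).
- r.spot_point(label, camera): "at" ([x, y, z] in m, in the coordinates of the camera as it stood for that picture, good to about 4 mm: a listed point, or the origin of a listed thing).
The state is a dict: "time": time; "joint_positions": joint angles; "joint_vel": joint speeds; "joint_torque": joint torques, N m; "ee_pos": TCP position; "eef_rot": TCP orientation; "ft_force": force on the tool from outside, world axes, zero at the start; "torque": the same for the moment, N m; "width": finger opening in m; "grip_force": force on a finger pad.
Only numpy, scipy, OpenCV 4.12 (cv2) and the standard library are available. Lean on these libraries where they do the work, as an engineer would, in place of code of your own. Each camera call takes 0.05 s, during which the arm holds its last target. There are 200 camera calls.

### The job

Get the titration ready: with the fingertips, push the magnetic stirrer across the bench, flask and all, until its back sits square against the front edge of the burette stand's base and the burette tip points into the mouth of the flask. Only push the stirrer along, never lift it; keep the flask standing in the middle of the plate without touching it, stay off the burette, and leave the other glassware and the stopper where they are. Finish clear of everything.

Things in the scene. Friction and masses are not known exactly. Their poses are not given: they have to be found in the camera images.
- stirrer: magnetic stirrer, loose, 0.75 kg (slides at 3 to 7 N, more if pressed down), white housing 180 (its x) by 136 (its y) mm, too wide to grip. Origin on the bench below the plate's centre; x to its back, y to its left. Back face x = +70, front face x = -110 (6 to 42 mm up, below a sloping panel with a knob), side faces y = +-68; 58 mm high behind x = -55; round steel plate, diameter 120, top 64 mm up
- stirrer_back (a point): middle of the stirrer's flat back face, 12 mm above the bench
- flask: small glass conical flask standing loose on the stirrer's plate, 105 mm tall, base diameter 64 mm, neck outside diameter 33 mm, 80 g; origin at the centre of its underside
- flask_mouth (a point): centre of the flask's mouth (opening about 29 mm wide), 105 mm above its underside, so about 169 mm above the bench
- stand: burette stand, heavy, does not move: blue base 130 (its x) by 220 (its y) mm, 24 mm high, a 12 mm rod 620 mm tall, two clamps at 370 and 500 mm holding the burette in front of the base. Origin on the bench under the base's centre; the straight front edge lies at x = -65 mm, x pointing from front edge to back; the burette hangs at x = -135 mm, y = 0
- burette: glass burette, 12 mm tube, hanging upright in the stand's clamps from 182 mm to about 660 mm above the bench, with a white stopcock 57 mm above its tip that reaches 27 mm to the stand's -y side and 20 mm to its +y side; origin at the tip
- burette_tip (a point): the burette's lower tip, 182 mm above the bench, 13 mm higher than the flask's mouth; with the stirrer's back flush on the base's edge, tip and plate centre both lie 70 mm in front of that edge
- reagent_bottle: bystander: amber glass reagent bottle with black cap, diameter 66, 145 mm tall; origin at the centre of its underside
- beaker: bystander: glass beaker, diameter 68, 90 mm tall; origin at the centre of its underside
- stopper: bystander: brown flask stopper standing head down, 36 mm wide, 30 mm tall; origin at the centre of its underside
- weighing_jar: bystander: small squat glass weighing jar with knobbed lid, diameter 54, 72 mm tall; origin at the centre of its underside
Mind the look-alikes: they are no part of the job. Leave any blue, pink or purple look-alike of the flask alone.

How it is judged:
By the outcome, as a careful person would: the job done as asked, in the order asked, and still so for the second after the job is handed in, with the robot touching nothing.
It also fails if it takes over 72 s, if anything falls off the work surface, if the arm or the gripper's body presses on something with over 40 N, if the wrist force passes 120 N, or if a joint passes its speed limit or range.

## Working session

There is one attempt and no reset: what is moved stays moved. The work goes in short steps, Python scripts to look and compute and a tool call to move; the robot and the scene stay as the last step left them, time stands still between calls to the robot, and variables do not carry over. Pictures are saved under pics/ and viewed, at most 10 in all, crops included, and the job is handed in when it is done.

Besides the shell and the picture viewer there is one more tool, called by a JSON object that holds its "fn" and its "kwargs", one argument or row to a line. arm_command: Moves the arm, as the interface text tells. Its arguments: {"type":"object","properties":{"xyz":{"type":"array"},"rot":{"type":"array"},"grip":{"type":"number"},"squeeze":{"type":"number"}},"required":["xyz","rot"]}

```bash
mkdir -p pics; cat > h.py <<'E'
import numpy as np, cv2
from bench import r
def world(cam,p,T=None):
    T=np.array(r.camera_model(cam)["T"]) if T is None else T
    return (T@np.r_[p,1])[:3]
def proj(cam,P):
    m=r.camera_model(cam);p=np.linalg.inv(np.array(m["T"]))@np.r_[P,1]
    u,v=p[0]/-p[2],-p[1]/-p[2];k=1+m["k1"]*(u*u+v*v)
    return [round(m["cx"]+m["fx"]*u*k),round(m["cy"]+m["fy"]*v*k)]
def snap(cam,name):
    im=r.camera(cam);cv2.imwrite(f"pics/{name}.png",im[:,:,::-1]);return im
def find(cam,labels,kind="spot"):
    for l in labels:
        for d in (r.spot_point if kind=="spot" else r.look_for)(l,cam)[:4]:
            if d["conf"]>.2:
                w=world(cam,d["at"]);print(cam,l,round(d["conf"],2),w.round(3),proj(cam,w))
E
python3 - <<'E'
from h import *
print(r.read_state())
L=["stirrer","stirrer_back","flask","flask_mouth","stand","burette_tip","reagent_bottle","beaker","stopper","weighing_jar"]
for c in("scene","side"):
    snap(c,c+"0"); find(c,L)
E
```

```text
{'time': 0.0, 'joint_positions': array([ 1.1863983 ,  0.33285698, -0.06469631,  1.46094343,  0.02160445,
        1.34992756, -0.08845802]), 'joint_vel': array([ 0.00027589, -0.00042919,  0.00080685, -0.00056788,  0.0006423 ,
       -0.00222489, -0.00166407]), 'joint_torque': array([ 8.93438137e-04, -6.23248601e+01,  2.54878902e-02, -3.89902568e+01,
       -6.12929603e-02,  3.95828008e-02,  8.76474496e-05]), 'ee_pos': array([ 0.22107175, -0.58416995,  0.22176224]), 'eef_rot': array([ 9.83676648e-01,  1.79943699e-01, -1.65766898e-04, -7.00479758e-04]), 'ft_force': array([0.13847381, 0.18563731, 0.98565578]), 'torque': array([-0.01075179, -0.02282185,  0.01525917]), 'grip_force': 0.0, 'width': 0.08699945998351184}
scene stirrer 0.92 [ 0.516  0.047 -0.002] [324, 205]
scene stirrer_back 0.83 [0.581 0.045 0.016] [322, 219]
scene flask 0.89 [0.372 0.204 0.002] [373, 174]
scene flask 0.81 [ 0.501 -0.13   0.004] [271, 197]
scene flask 0.78 [0.512 0.041 0.067] [322, 192]
scene flask 0.73 [0.581 0.046 0.014] [322, 219]
scene flask_mouth 0.67 [0.569 0.222 0.111] [381, 201]
scene flask_mouth 0.57
[... 484 characters left out ...]
] [293, 211]
side flask 0.9 [ 0.507 -0.132 -0.001] [300, 270]
side flask 0.64 [ 0.38   0.203 -0.003] [244, 198]
side flask_mouth 0.96 [ 0.604 -0.131  0.106] [338, 235]
side flask_mouth 0.79 [ 0.504 -0.133  0.105] [298, 241]
side flask_mouth 0.74 [0.379 0.203 0.103] [240, 170]
side flask_mouth 0.73 [0.51  0.044 0.168] [290, 178]
side stand 0.72 [ 0.746  0.035 -0.002] [371, 219]
side burette_tip 0.7 [0.609 0.022 0.184] [328, 174]
side reagent_bottle 0.87 [0.685 0.246 0.002] [336, 179]
side beaker 0.94 [ 0.733 -0.185 -0.   ] [389, 273]
side stopper 0.6 [ 0.569 -0.33   0.003] [340, 327]
side weighing_jar 0.52 [0.458 0.356 0.002] [264, 168]
side weighing_jar 0.28 [ 0.687  0.247 -0.001] [337, 180]
```

View pics/scene0.png

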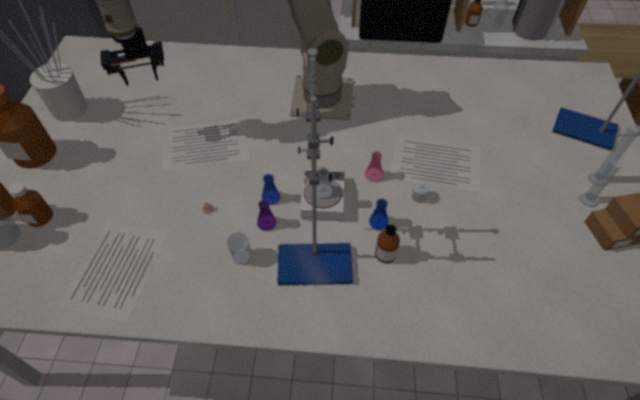

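View pics/side0.png

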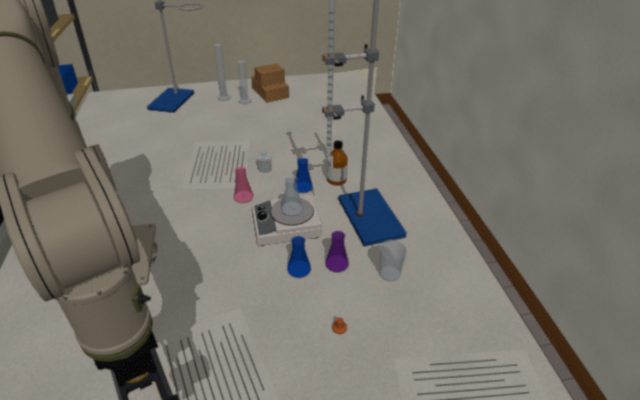

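The scene picture shows the stirrer with the clear flask on it at (322,190), its front toward the robot, and the stand base at (315,263). The side picture shows them at (291,220) and (371,215).

Flask-like things in the scene picture:
- Blue at (271,190) and (380,215), purple at (265,216), pink at (374,167): all look-alikes, to be left alone.
- Clear one on the plate at (322,185): the one that fits.

Next I go above the front of the stirrer for a close look.

{"fn": "arm_command", "kwargs": {
  "xyz": [
    [0.0, 0.02, 0.03],
    [0.01, 0.05, 0.05],
    [0.02, 0.08, 0.07],
    [0.03, 0.11, 0.09],
    [0.04, 0.14, 0.1],
    [0.045, 0.18, 0.11],
    [0.05, 0.22, 0.12],
    [0.06, 0.26, 0.12],
    [0.07, 0.3, 0.12],
    [0.08, 0.34, 0.12],
    [0.095, 0.38, 0.12],
    [0.11, 0.42, 0.12],
    [0.125, 0.46, 0.12],
    [0.14, 0.5, 0.12],
    [0.155, 0.54, 0.12],
    [0.165, 0.58, 0.12],
    [0.17, 0.61, 0.12],
    [0.17, 0.625, 0.12],
    [0.17, 0.625, 0.12],
    [0.17, 0.625, 0.12]
  ],
  "rot": [
    [0, 0, 0],
    [0, 0, -0.02],
    [0, 0, -0.04],
    [0, 0, -0.06],
    [0, 0, -0.08],
    [0, 0, -0.1],
    [0, 0, -0.12],
    [0, 0, -0.14],
    [0, 0, -0.16],
    [0, 0, -0.18],
    [0, 0, -0.2],
    [0, 0, -0.22],
    [0, 0, -0.24],
    [0, 0, -0.26],
    [0, 0, -0.28],
    [0, 0, -0.3],
    [0, 0, -0.32],
    [0, 0, -0.34],
    [0, 0, -0.36],
    [0, 0, -0.36]
  ]
}}

```text
time: 2.77
ee_pos: [0.3912, 0.0407, 0.3427]
eef_rot: [1.0, 0.001, 0.0, 0.001]
ft_force: [0.6, -0.8, 0.1]
width: 0.0871
grip_force: 0.0
```

```bash
python3 - <<'E'
from h import *
print(r.read_state()["joint_positions"].round(2))
T=np.array(r.camera_model("wrist")["T"]);print(T.round(3))
snap("wrist","w0"); find("wrist",["stirrer","stirrer_back","flask","flask_mouth","stand","burette_tip"])
for i in range(3):
    for c in("scene","side"): r.camera(c);find(c,["stirrer","stirrer_back","flask_mouth","stand","burette_tip"])
E
```

```text
[ 0.8  -0.27 -0.8   1.76 -0.19  1.57 -1.56]
[[ 0.003  0.963  0.27   0.465]
 [-1.     0.002  0.001  0.042]
 [ 0.    -0.27   0.963  0.505]
 [ 0.     0.     0.     1.   ]]
wrist stirrer_back 0.31 [0.513 0.039 0.171] [323, 71]
wrist flask 0.85 [ 0.602 -0.131  0.003] [435, 26]
wrist flask 0.84 [0.514 0.039 0.065] [323, 83]
wrist flask 0.81 [0.565 0.225 0.   ] [203, 53]
wrist flask 0.75 [ 0.5   -0.132  0.001] [430, 97]
wrist flask_mouth 0.92 [0.564 0.222 0.106] [173, 35]
wrist flask_mouth 0.84 [ 0.504 -0.126  0.106] [454, 87]
wrist flask_mouth 0.71 [0.511 0.042 0.175] [320, 73]
wrist flask_mouth 0.58 [0.38  0.206 0.108] [200, 184]
wrist stand 0.71 [0.455 0.349 0.002] [135, 126]
wrist stand 0.53 [0.518 0.044 0.068] [320, 79]
scene stirrer 0.65 [ 0.513  0.046 -0.002] [323, 205]
scene stirrer_back 0.59 [0.583 0.048 0.015] [322, 219]
scene flask_mouth 0.75 [0.509 0.042 0.168] [323, 170]
scene flask_mouth 0.63 [ 0.604 -0.134  0.109] [262, 203]
scene flask_mouth 0.62 [ 0.499 -0.129  0.108] [269, 177]
scene flask_mouth 0.61 [0.376 0.207 0.106] [376, 155]
scene stand 0.95 [ 0.74   0.037 -0.001] [3
[... 1588 characters left out ...]
 0.109] [263, 203]
scene flask_mouth 0.73 [ 0.498 -0.13   0.105] [268, 177]
scene flask_mouth 0.59 [0.375 0.202 0.107] [375, 154]
scene stand 0.71 [0.741 0.038 0.002] [315, 265]
scene stand 0.53 [0.583 0.045 0.018] [322, 219]
scene burette_tip 0.56 [0.583 0.045 0.015] [322, 219]
side stirrer 0.85 [0.508 0.039 0.002] [291, 226]
side stirrer_back 0.84 [0.584 0.043 0.015] [317, 219]
side flask_mouth 0.98 [ 0.506 -0.132  0.107] [299, 240]
side flask_mouth 0.95 [0.509 0.042 0.171] [290, 178]
side flask_mouth 0.94 [0.378 0.205 0.103] [240, 170]
side flask_mouth 0.59 [ 0.606 -0.13   0.104] [338, 235]
side stand 0.62 [0.747 0.034 0.   ] [372, 218]
side burette_tip 0.65 [0.606 0.019 0.183] [327, 175]
```

View pics/w0.png

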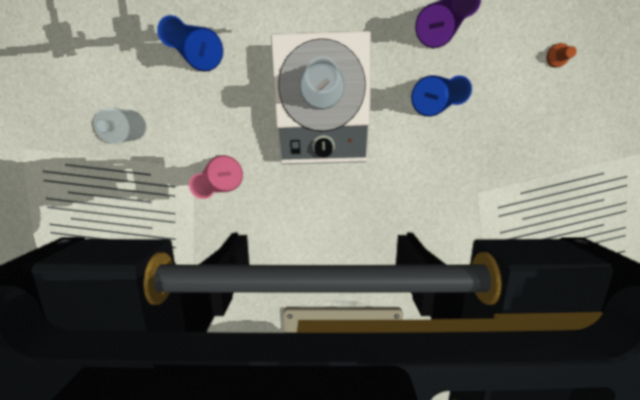

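The wrist picture shows the stirrer front edge at (281,161)–(367,160), with the clear flask at (322,83). The wrist camera sits ahead of the tool, so I will flip it to the robot side before pushing. First I fit the yaw of the stand and the stirrer.

```bash
cat > fit.py <<'E'
from h import *
from scipy.optimize import minimize
def projs(m,P):
    Ti=np.linalg.inv(np.array(m["T"]));p=P@Ti[:3,:3].T+Ti[:3,3]
    u=p[:,0]/-p[:,2];v=p[:,1]/p[:,2];k=1+m["k1"]*(u*u+v*v)
    return np.c_[m["cx"]+m["fx"]*u*k,m["cy"]+m["fy"]*v*k]
def pts(q,xs,ys,zs):
    c,s=np.cos(q[2]),np.sin(q[2]);return np.array([[q[0]+c*x-s*y,q[1]+s*x+c*y,z] for x in xs for y in ys for z in zs])
def blue(cam,im,box):
    h=cv2.cvtColor(im,cv2.COLOR_RGB2HSV);m=((h[...,0]>100)&(h[...,0]<118)&(h[...,1]>150)&(h[...,2]>30)).astype(np.uint8)
    z=np.zeros_like(m);x0,y0,x1,y1=box;z[y0:y1,x0:x1]=m[y0:y1,x0:x1];return z
def stand_fit(cams,boxes,q0):
    M=[(r.camera_model(c),blue(c,r.camera(c),b)) for c,b in zip(cams,boxes)]
    def cost(q):
        t=0
        for m,z in M:
            c=np.zeros(z.shape,np.uint8)
            h=cv2.convexHull(projs(m,pts(q,(-.065,.065),(-.11,.11),(0,.024))).astype(np.float32))
            big=np.zeros((1600,2560),np.uint8);cv2.fillConvexPoly(big,np.round(h*4+1.5).astype(np.int32),1)
            a=cv2.resize(big.astype(np.float32),(640,400),interpolation=cv2.INTER_AREA);t+=np.abs(a-z).sum()
        return t
    s=np.array([[0,0,0],[.006,0,0],[0,.006,0],[0,0,.08]])
    o=minimize(cost,q0,method="Nelder-Mead",options=dict(initial_simplex=q0+s,xatol=1e-5,fatol=.1))
    return o.x,o.fun,[int(z.sum()) for _,z in M]
E
python3 - <<'E'
from fit import *
q0=np.array([.743,.036,.05])
B=[(270,235,362,295),(334,185,412,247)]
for c,b in (([0,1],0),([0],0),([1],0)):
    x,f,n=stand_fit([("scene","side")[i] for i in c],[B[i] for i in c],q0)
    print(x.round(4),np.degrees(x[2]).round(2),f,n)
    k,sn=np.cos(x[2]),np.sin(x[2]);print("tip",x[0]-.135*k,x[1]-.135*sn)
im=cv2.imread("pics/w0.png");cv2.imwrite("pics/w0c.png",cv2.resize(im[15:180,255:390],None,fx=3.6,fy=3.6,interpolation=cv2.INTER_CUBIC))
E
```

```text
[0.7419 0.0378 0.083 ] 4.75 1863.8125 [1880, 2029]
tip 0.6073809928435039 0.02661839912742172
[0.7345 0.0384 0.1131] 6.48 1311.75 [1876]
tip 0.6003499911060928 0.023207871371792407
[0.7426 0.0416 0.0734] 4.21 520.1875 [2021]
tip 0.607962954366635 0.03165423775260629
```

View pics/w0c.png

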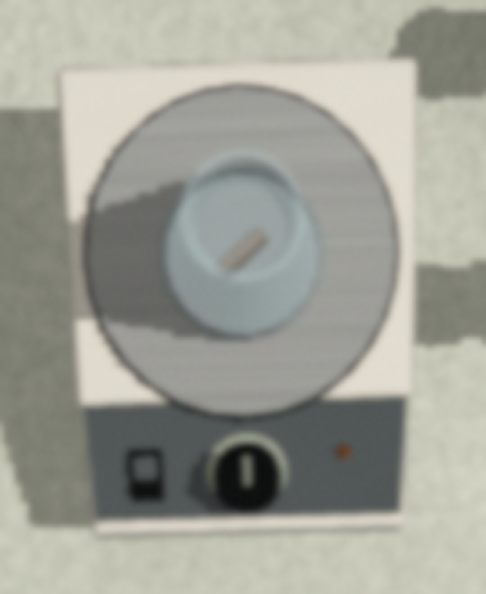

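The crop shows the stirrer's back top corners at about (272,35) and (370,32), the panel line at (278,128)–(368,126) and the front lip at (282,160)–(367,158). The clear flask is centred on the plate.

```bash
python3 - <<'E'
from fit import *
from scipy.optimize import least_squares
m=r.camera_model("wrist")
px=np.array([[60,72],[415,62],[82,406],[408,398],[96,521],[402,514]])/3.6+[255,15]
O=np.array([[.07,.068,.058],[.07,-.068,.058],[-.055,.068,.058],[-.055,-.068,.058],[-.11,.068,.042],[-.11,-.068,.042]])
def P(q):
    c,s=np.cos(q[2]),np.sin(q[2]);return np.c_[q[0]+c*O[:,0]-s*O[:,1],q[1]+s*O[:,0]+c*O[:,1],O[:,2]]
o=least_squares(lambda q:(projs(m,P(q))-px).ravel(),[.51,.04,0]);print(o.x.round(4),np.degrees(o.x[2]),o.fun.round(1))
im=r.camera("scene");h=cv2.cvtColor(im,cv2.COLOR_RGB2HSV)
for p in((300,265),(300,282),(340,246),(340,284),(350,265)):print(p,h[p[1],p[0]])
for n,z in(("scene",im),("side",r.camera("side"))):
    c=z[225:300,262:372] if n=="scene" else z[180:255,325:415]
    # overlay for check
    big=cv2.resize(c,None,fx=5,fy=5,interpolation=cv2.INTER_CUBIC)
    cv2.imwrite(f"pics/{n}_st.png",big[:,:,::-1])
a=cv2.imread("pics/scene_st.png");b=cv2.imread("pics/side_st.png");print(a.shape,b.shape)
w=max(a.shape[1],b.shape[1]);pad=lambda i:cv2.copyMakeBorder(i,0,0,0,w-i.shape[1],cv2.BORDER_CONSTANT)
cv2.imwrite("pics/st.png",cv2.resize(np.vstack([pad(a),pad(b)]),None,fx=.8,fy=.8))
E
```

```text
[0.51   0.0413 0.0278] 1.5930855138003042 [-1.2 -2.5  1.1 -2.6 -1.5 -0.3  1.8 -0.5 -1.5  4.   1.3  3.7]
(300, 265) [111 139  90]
(300, 282) [109 204  70]
(340, 246) [108 174  88]
(340, 284) [158  12  82]
(350, 265) [109 163  89]
(375, 550, 3) (375, 450, 3)
```

View pics/st.png

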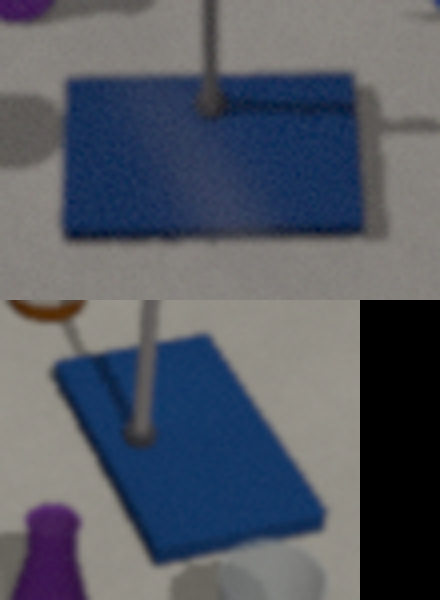

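The stand crop gives the top corners of the base. In the scene picture they are at (279,245.5), (350,243.5), (278,283.5) and (352,283). In the side picture they are at (339,196), (364,243), (406,233) and (377.5,189).

```bash
sed -i 's/>150)/>80)/' fit.py; python3 - <<'E'
from fit import *
from scipy.optimize import least_squares
B=[(270,235,362,295),(334,185,412,247)]
for c in([0,1],[0],[1]):
    x,f,n=stand_fit([("scene","side")[i] for i in c],[B[i] for i in c],np.array([.743,.036,.05]))
    print(x.round(4),np.degrees(x[2]).round(2),f,n,"tip",(x[:2]-.135*np.array([np.cos(x[2]),np.sin(x[2])])).round(4))
S={"scene":([[279,245.5],[350.2,243.5],[278.2,283.5],[352,282.8]],[(-1,-1),(-1,1),(1,-1),(1,1)]),
"side":([[338.8,196.5],[363.8,243.3],[406,233.3],[377.5,188.8]],[(-1,1),(-1,-1),(1,-1),(1,1)])}
for cs in(["scene"],["side"],["scene","side"]):
    def f(q):
        o=[]
        for c in cs:
            px,s=S[c];s=np.array(s)*[.065,.11];k,t=np.cos(q[2]),np.sin(q[2])
            o.append((projs(r.camera_model(c),np.c_[q[0]+k*s[:,0]-t*s[:,1],q[1]+t*s[:,0]+k*s[:,1],0*s[:,0]+.024])-px).ravel())
        return np.concatenate(o)
    o=least_squares(f,[.743,.036,.05]);print(cs,o.x.round(4),np.degrees(o.x[2]).round(2),np.abs(o.fun).mean().round(2))
E
```

```text
[0.7397 0.038  0.0945] 5.41 789.3125 [2808, 2182] tip [0.6053 0.0252]
[0.7368 0.0363 0.1157] 6.63 375.4375 [2814] tip [0.6027 0.0207]
[0.7427 0.0426 0.0783] 4.49 371.375 [2183] tip [0.6081 0.032 ]
['scene'] [0.7465 0.0385 0.1048] 6.0 0.75
['side'] [0.741  0.0277 0.0987] 5.65 0.58
['scene', 'side'] [0.7443 0.0353 0.101 ] 5.78 1.12
```

Estimates:
- Burette tip at about (0.608, 0.022), stand yaw 0.10.
- Stirrer at about (0.511, 0.042), yaw 0.02.

Plan: push the left side about 30 mm toward -y, with the fingers set at yaw 0.10. Then push the front along the stand's x.

{"fn": "arm_command", "kwargs": {
  "xyz": [
    [0, 0.01, 0],
    [0, 0.02, 0],
    [0, 0.03, 0],
    [0, 0.045, 0],
    [0, 0.06, 0],
    [0.0, 0.075, 0],
    [0.01, 0.09, 0],
    [0.02, 0.1, 0],
    [0.03, 0.1, 0],
    [0.04, 0.1, 0],
    [0.05, 0.1, 0],
    [0.06, 0.1, 0],
    [0.07, 0.1, 0],
    [0.08, 0.1, 0],
    [0.09, 0.1, 0],
    [0.1, 0.1, 0],
    [0.1, 0.1, 0],
    [0.1, 0.1, -0.02],
    [0.1, 0.1, -0.04],
    [0.1, 0.1, -0.06]
  ],
  "rot": [
    [0, 0, 0.1],
    [0, 0, 0.2],
    [0, 0, 0.3],
    [0, 0, 0.4],
    [0, 0, 0.5],
    [0, 0, 0.6],
    [0, 0, 0.7],
    [0, 0, 0.8],
    [0, 0, 0.9],
    [0, 0, 1.0],
    [0, 0, 1.1],
    [0, 0, 1.2],
    [0, 0, 1.3],
    [0, 0, 1.4],
    [0, 0, 1.5],
    [0, 0, 1.6],
    [0, 0, 1.67],
    [0, 0, 1.67],
    [0, 0, 1.67],
    [0, 0, 1.67]
  ]
}}

```text
time: 7.08
ee_pos: [0.4914, 0.1404, 0.2818]
eef_rot: [0.671, 0.742, 0.0, 0.0]
ft_force: [-0.2, -1.3, 0.0]
width: 0.0869
grip_force: 0.0
```

```bash
python3 - <<'E'
from fit import *
s=r.read_state();print(s["time"],s["ee_pos"],s["joint_positions"].round(2))
from scipy.spatial.transform import Rotation as R
print(R.from_quat(s["eef_rot"]).as_matrix().round(3)); print(np.array(r.camera_model("wrist")["T"])[:3,3])
E
```

```text
7.0833 [0.49141874 0.14041271 0.28177998] [ 0.53  0.14 -0.97  1.62  0.12  1.44 -0.35]
[[-0.101  0.995  0.   ]
 [ 0.995  0.101  0.   ]
 [ 0.     0.    -1.   ]]
[0.48368479 0.2143591  0.44431383]
```

Now I descend to z = 0.02 in air beside the stirrer.

{"fn": "arm_command", "kwargs": {
  "xyz": [
    [0, 0, -0.03],
    [0, 0, -0.06],
    [0, 0, -0.09],
    [0, 0, -0.12],
    [0, 0, -0.15],
    [0, 0, -0.18],
    [0, 0, -0.2],
    [0, 0, -0.22],
    [0, 0, -0.235],
    [0, 0, -0.25],
    [0, 0, -0.26],
    [0, 0, -0.262],
    [0, 0, -0.262]
  ],
  "rot": [
    [0, 0, 0],
    [0, 0, 0],
    [0, 0, 0],
    [0, 0, 0],
    [0, 0, 0],
    [0, 0, 0],
    [0, 0, 0],
    [0, 0, 0],
    [0, 0, 0],
    [0, 0, 0],
    [0, 0, 0],
    [0, 0, 0],
    [0, 0, 0]
  ]
}}

```text
time: 8.17
ee_pos: [0.491, 0.1404, 0.0203]
eef_rot: [0.671, 0.742, -0.0, -0.0]
ft_force: [-0.3, 0.9, 0.4]
width: 0.087
grip_force: 0.0
```

```bash
python3 - <<'E'
from h import *
snap("side","side1")
im=cv2.imread("pics/side1.png");cv2.imwrite("pics/side1c.png",cv2.resize(im[120:290,190:430],None,fx=3,fy=3))
E
```

```text
(no output)
```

View pics/side1c.png

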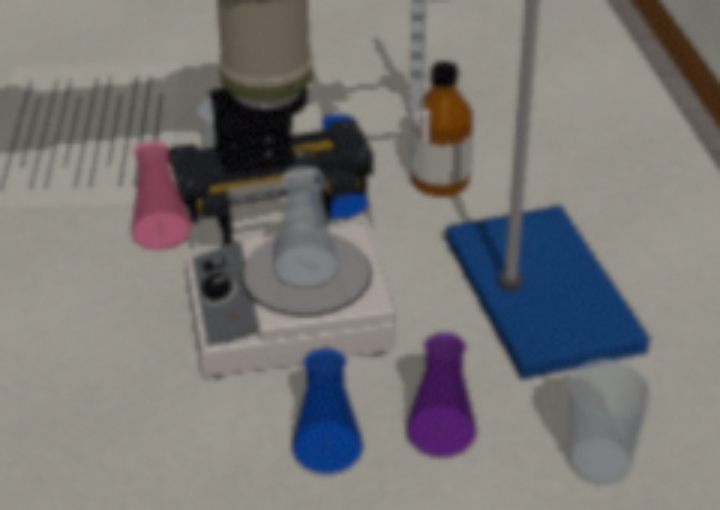

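The picture shows the fingers down beside the stirrer's left side, clear of the pink flask and with the flask on the plate untouched. Now I push gently toward -y.

{"fn": "arm_command", "kwargs": {
  "xyz": [
    [0, -0.004, 0],
    [0, -0.008, 0],
    [0, -0.011, 0],
    [0, -0.013, 0],
    [0, -0.015, 0],
    [0, -0.017, 0],
    [0, -0.019, 0],
    [0, -0.0215, 0],
    [0, -0.024, 0],
    [0, -0.0265, 0],
    [0, -0.029, 0],
    [0, -0.0315, 0],
    [0, -0.034, 0],
    [0, -0.0365, 0],
    [0, -0.039, 0],
    [0, -0.0415, 0],
    [0, -0.044, 0],
    [0, -0.046, 0],
    [0, -0.0475, 0],
    [0, -0.049, 0]
  ],
  "rot": [
    [0, 0, 0],
    [0, 0, 0],
    [0, 0, 0],
    [0, 0, 0],
    [0, 0, 0],
    [0, 0, 0],
    [0, 0, 0],
    [0, 0, 0],
    [0, 0, 0],
    [0, 0, 0],
    [0, 0, 0],
    [0, 0, 0],
    [0, 0, 0],
    [0, 0, 0],
    [0, 0, 0],
    [0, 0, 0],
    [0, 0, 0],
    [0, 0, 0],
    [0, 0, 0],
    [0, 0, 0]
  ]
}}

```text
time: 9.88
ee_pos: [0.4913, 0.0913, 0.0206]
eef_rot: [0.671, 0.742, 0.0, 0.0]
ft_force: [-0.4, 4.2, 1.7]
width: 0.087
grip_force: 2.2
```

```bash
python3 - <<'E'
from h import *
for i in range(3):
    for c in("scene","side"): r.camera(c);find(c,["stirrer","stirrer_back","flask_mouth","burette_tip"])
E
```

```text
scene stirrer_back 0.62 [0.587 0.025 0.016] [315, 220]
scene flask_mouth 0.97 [0.568 0.221 0.11 ] [381, 202]
scene flask_mouth 0.89 [0.372 0.204 0.109] [376, 153]
scene flask_mouth 0.86 [ 0.605 -0.134  0.107] [262, 204]
scene flask_mouth 0.66 [ 0.497 -0.13   0.108] [268, 176]
side stirrer 0.74 [ 0.512  0.01  -0.002] [294, 234]
side stirrer_back 0.62 [0.585 0.021 0.014] [319, 224]
side flask_mouth 0.9 [ 0.607 -0.13   0.108] [339, 234]
side flask_mouth 0.72 [0.377 0.203 0.104] [240, 170]
side flask_mouth 0.68 [ 0.505 -0.131  0.106] [299, 240]
side flask_mouth 0.68 [0.574 0.223 0.103] [303, 160]
side burette_tip 0.91 [0.61  0.025 0.18 ] [328, 175]
scene stirrer 0.63 [ 0.516  0.015 -0.003] [314, 205]
scene stirrer 0.59 [0.689 0.246 0.001] [385, 256]
scene stirrer_back 0.87 [0.588 0.024 0.016] [315, 220]
scene stirrer_back 0.35 [ 0.457  0.354 -0.001] [418, 197]
scene flask_mouth 0.76 [0.375 0.202 0.109] [375, 153]
scene flask_mouth 0.75 [ 0.607 -0.13   0.107] [263, 204]
scene flask_mouth 0.73 [0.566 0.223 0.11 ] [381, 201]
scene flask_mouth 0.71 [ 0.497 -0.129  0.105] [268, 177]
scene bur
[... 424 characters left out ...]
ene stirrer 0.62 [ 0.518  0.016 -0.001] [314, 205]
scene stirrer_back 0.94 [0.588 0.024 0.017] [315, 220]
scene flask_mouth 0.95 [ 0.606 -0.129  0.108] [263, 204]
scene flask_mouth 0.85 [0.565 0.222 0.11 ] [381, 201]
scene flask_mouth 0.78 [0.515 0.015 0.169] [314, 171]
scene flask_mouth 0.59 [ 0.499 -0.129  0.107] [269, 177]
side stirrer 0.7 [0.515 0.012 0.002] [295, 232]
side stirrer_back 0.74 [0.585 0.02  0.014] [319, 224]
side flask_mouth 0.74 [0.515 0.013 0.17 ] [294, 184]
side flask_mouth 0.72 [ 0.502 -0.132  0.106] [297, 240]
side flask_mouth 0.68 [ 0.605 -0.13   0.105] [338, 235]
side flask_mouth 0.65 [0.378 0.205 0.104] [240, 170]
side burette_tip 0.63 [0.611 0.017 0.183] [329, 176]
```

The stirrer now sits at about (0.515, 0.0135), yaw about 0.1. A straight push along the stand's x leads it onto the tip. I retreat, rise, turn and go to the front.

{"fn": "arm_command", "kwargs": {
  "xyz": [
    [0, 0.003, 0],
    [0, 0.01, 0],
    [0, 0.02, 0],
    [0, 0.032, 0],
    [0, 0.042, 0],
    [0, 0.048, 0.005],
    [0, 0.049, 0.02],
    [0, 0.049, 0.045],
    [0, 0.049, 0.075],
    [0, 0.049, 0.105],
    [0, 0.049, 0.135],
    [0, 0.049, 0.165],
    [0, 0.049, 0.195],
    [0, 0.049, 0.22],
    [0, 0.049, 0.235],
    [0, 0.049, 0.24]
  ],
  "rot": [
    [0, 0, 0],
    [0, 0, 0],
    [0, 0, 0],
    [0, 0, 0],
    [0, 0, 0],
    [0, 0, 0],
    [0, 0, 0],
    [0, 0, 0],
    [0, 0, 0],
    [0, 0, 0],
    [0, 0, 0],
    [0, 0, 0],
    [0, 0, 0],
    [0, 0, 0],
    [0, 0, 0],
    [0, 0, 0]
  ]
}}

```text
time: 12.72
ee_pos: [0.492, 0.1415, 0.2635]
eef_rot: [0.67, 0.742, 0.001, 0.001]
ft_force: [0.7, -0.9, -0.7]
width: 0.0873
grip_force: 0.0
```

{"fn": "arm_command", "kwargs": {
  "xyz": [
    [-0.01, 0, 0],
    [-0.02, 0, 0],
    [-0.035, 0, 0],
    [-0.05, -0.005, 0],
    [-0.065, -0.015, 0],
    [-0.08, -0.025, 0],
    [-0.095, -0.035, 0],
    [-0.105, -0.045, 0],
    [-0.112, -0.055, 0],
    [-0.115, -0.065, 0],
    [-0.115, -0.08, 0],
    [-0.115, -0.095, 0],
    [-0.115, -0.11, 0],
    [-0.115, -0.12, 0],
    [-0.115, -0.13, 0],
    [-0.115, -0.136, 0],
    [-0.115, -0.14, 0],
    [-0.115, -0.14, 0]
  ],
  "rot": [
    [0, 0, 0.1],
    [0, 0, 0.2],
    [0, 0, 0.3],
    [0, 0, 0.4],
    [0, 0, 0.5],
    [0, 0, 0.6],
    [0, 0, 0.7],
    [0, 0, 0.8],
    [0, 0, 0.9],
    [0, 0, 1.0],
    [0, 0, 1.1],
    [0, 0, 1.2],
    [0, 0, 1.3],
    [0, 0, 1.4],
    [0, 0, 1.5],
    [0, 0, 1.571],
    [0, 0, 1.571],
    [0, 0, 1.571]
  ]
}}

```text
time: 14.22
ee_pos: [0.3759, 0.0001, 0.26]
eef_rot: [-0.049, 0.999, 0.0, -0.001]
ft_force: [1.0, 0.1, -0.1]
width: 0.0867
grip_force: 0.0
```

```bash
python3 - <<'E'
from h import *
s=r.read_state();print(s["time"],s["ee_pos"],s["eef_rot"].round(3),s["joint_positions"].round(2))
for i in range(2):
    for c in("scene","side"): r.camera(c);find(c,["stirrer","stirrer_back","flask"])
E
```

```text
14.2167 [3.75922643e-01 1.40563558e-04 2.60004491e-01] [-0.049  0.999  0.    -0.001] [ 0.58 -0.25 -0.58  1.96 -0.14  1.4   1.71]
scene stirrer 0.79 [ 0.52   0.017 -0.002] [314, 206]
scene stirrer 0.35 [ 0.725 -0.188  0.001] [241, 255]
scene stirrer_back 0.56 [0.587 0.025 0.015] [315, 220]
scene flask 0.97 [ 0.602 -0.126  0.001] [267, 223]
scene flask 0.67 [0.568 0.221 0.002] [377, 222]
scene flask 0.65 [ 0.503 -0.13   0.008] [270, 197]
scene flask 0.61 [0.51  0.013 0.064] [313, 191]
side stirrer 0.84 [0.512 0.01  0.001] [294, 233]
side stirrer_back 0.91 [0.585 0.019 0.012] [319, 225]
side flask 0.82 [0.516 0.016 0.061] [295, 215]
side flask 0.81 [ 0.379  0.204 -0.003] [244, 198]
side flask 0.78 [0.571 0.225 0.003] [303, 186]
side flask 0.73 [ 0.506 -0.136 -0.003] [300, 271]
scene stirrer 0.91 [ 0.517  0.019 -0.002] [315, 205]
scene stirrer_back 0.61 [0.585 0.023 0.013] [314, 220]
scene stirrer_back 0.36 [0.515 0.012 0.168] [313, 171]
scene flask 0.92 [ 0.501 -0.13  -0.   ] [271, 198]
scene flask 0.81 [ 0.6   -0.126 -0.001] [267, 223]
scene flask 0.77 [0.37  0.203 0.005] [372, 173]
scene flask 0.68 [0.513 0.015 0.066] [314, 191]
side stirrer 0.74 [0.689 0.246 0.003] [337, 179]
side stirrer 0.7 [0.515 0.011 0.002] [295, 232]
side stirrer_back 0.91 [0.586 0.021 0.016] [319, 224]
side flask 0.97 [ 0.381  0.203 -0.   ] [244, 198]
side flask 0.81 [ 0.504 -0.133 -0.005] [299, 271]
side flask 0.81 [ 0.606 -0.132  0.002] [337, 264]
side flask 0.69 [ 0.569  0.222 -0.   ] [303, 188]
```

{"fn": "arm_command", "kwargs": {
  "xyz": [
    [0, 0, -0.015],
    [0, 0, -0.04],
    [0, 0, -0.07],
    [0, 0, -0.1],
    [0, 0, -0.13],
    [0, 0, -0.16],
    [0, 0, -0.185],
    [0, 0, -0.205],
    [0, 0, -0.22],
    [0, 0, -0.232],
    [0, 0, -0.24],
    [0, 0, -0.24]
  ],
  "rot": [
    [0, 0, 0],
    [0, 0, 0],
    [0, 0, 0],
    [0, 0, 0],
    [0, 0, 0],
    [0, 0, 0],
    [0, 0, 0],
    [0, 0, 0],
    [0, 0, 0],
    [0, 0, 0],
    [0, 0, 0],
    [0, 0, 0]
  ]
}}

```text
time: 16.02
ee_pos: [0.3753, 0.0006, 0.0194]
eef_rot: [-0.051, 0.999, 0.0, -0.001]
ft_force: [-0.1, -0.2, 0.4]
width: 0.0871
grip_force: 0.0
```

```bash
python3 - <<'E'
from h import *
s=r.read_state();print(s["joint_positions"].round(2),s["ft_force"])
snap("side","side2")
im=cv2.imread("pics/side2.png");cv2.imwrite("pics/side2c.png",cv2.resize(im[120:290,190:430],None,fx=3,fy=3))
E
```

```text
[ 0.55  0.08 -0.68  2.26  0.07  0.83  1.5 ] [-0.10909501 -0.23695718  0.40224826]
```

View pics/side2c.png

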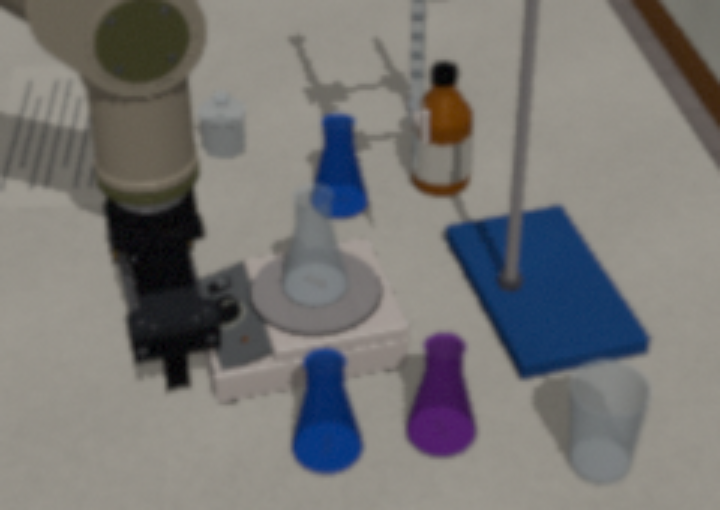

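The picture shows the fingers in front of the stirrer's front face, with the gripper body clear of the knob. Now I push along (0.995, 0.1).

{"fn": "arm_command", "kwargs": {
  "xyz": [
    [0.004, 0.0004, 0],
    [0.008, 0.0008, 0],
    [0.012, 0.0012, 0],
    [0.015, 0.0015, 0],
    [0.017, 0.0017, 0],
    [0.019, 0.0019, 0],
    [0.021, 0.0021, 0],
    [0.0235, 0.0024, 0],
    [0.0265, 0.0027, 0],
    [0.03, 0.003, 0],
    [0.034, 0.0034, 0],
    [0.038, 0.0038, 0],
    [0.042, 0.0042, 0],
    [0.046, 0.0046, 0],
    [0.05, 0.005, 0],
    [0.054, 0.0054, 0],
    [0.0575, 0.0058, 0],
    [0.06, 0.006, 0],
    [0.062, 0.0062, 0],
    [0.063, 0.0063, 0]
  ],
  "rot": [
    [0, 0, 0],
    [0, 0, 0],
    [0, 0, 0],
    [0, 0, 0],
    [0, 0, 0],
    [0, 0, 0],
    [0, 0, 0],
    [0, 0, 0],
    [0, 0, 0],
    [0, 0, 0],
    [0, 0, 0],
    [0, 0, 0],
    [0, 0, 0],
    [0, 0, 0],
    [0, 0, 0],
    [0, 0, 0],
    [0, 0, 0],
    [0, 0, 0],
    [0, 0, 0],
    [0, 0, 0]
  ]
}}

```text
time: 17.73
ee_pos: [0.4395, 0.0068, 0.0206]
eef_rot: [-0.051, 0.999, 0.0, -0.0]
ft_force: [-3.4, -0.7, -0.9]
width: 0.087
grip_force: 1.7
```

```bash
python3 - <<'E'
from h import *
for i in range(3):
    for c in("scene","side"): r.camera(c);find(c,["stirrer","stirrer_back","flask_mouth","burette_tip"])
E
```

```text
scene stirrer 0.64 [ 0.562  0.02  -0.002] [314, 216]
scene stirrer_back 0.86 [0.63  0.029 0.016] [315, 231]
scene flask_mouth 0.96 [0.568 0.223 0.107] [381, 202]
scene flask_mouth 0.85 [ 0.501 -0.129  0.106] [268, 177]
scene flask_mouth 0.82 [0.374 0.203 0.108] [375, 154]
scene flask_mouth 0.78 [ 0.608 -0.132  0.107] [262, 205]
scene burette_tip 0.37 [0.561 0.023 0.168] [315, 183]
side stirrer 0.57 [0.555 0.016 0.002] [309, 230]
side stirrer_back 0.96 [0.633 0.025 0.013] [335, 222]
side flask_mouth 0.97 [0.378 0.205 0.104] [240, 170]
side flask_mouth 0.94 [ 0.605 -0.13   0.104] [338, 235]
side flask_mouth 0.61 [ 0.504 -0.133  0.106] [298, 240]
side flask_mouth 0.61 [0.573 0.225 0.104] [303, 160]
side burette_tip 0.7 [ 0.734 -0.184 -0.002] [390, 273]
side burette_tip 0.55 [0.609 0.023 0.18 ] [328, 175]
scene stirrer 0.93 [ 0.561  0.021 -0.001] [314, 216]
scene stirrer_back 0.78 [0.632 0.029 0.015] [315, 232]
scene flask_mouth 0.8 [ 0.605 -0.132  0.107] [262, 204]
scene flask_mouth 0.69 [0.569 0.221 0.108] [381, 202]
scene flask_mouth 0.65 [ 0.498 -0.128  0.108] [269, 176]
scene flask_
[... 406 characters left out ...]
, 217]
scene stirrer_back 0.79 [0.633 0.027 0.016] [314, 232]
scene flask_mouth 0.82 [ 0.607 -0.133  0.107] [262, 204]
scene flask_mouth 0.82 [0.568 0.222 0.108] [381, 202]
scene flask_mouth 0.8 [0.557 0.019 0.169] [314, 182]
scene flask_mouth 0.59 [0.374 0.204 0.105] [376, 154]
side stirrer 0.67 [0.557 0.015 0.002] [309, 230]
side stirrer 0.53 [0.634 0.029 0.013] [335, 221]
side stirrer_back 0.78 [0.634 0.024 0.016] [335, 221]
side flask_mouth 0.92 [ 0.504 -0.133  0.107] [298, 240]
side flask_mouth 0.92 [0.38  0.206 0.103] [241, 170]
side flask_mouth 0.7 [ 0.602 -0.13   0.106] [337, 235]
side flask_mouth 0.6 [0.572 0.223 0.105] [303, 160]
side burette_tip 0.93 [0.61  0.023 0.184] [328, 174]
```

On track: about 48 mm remain and the lateral error is under 2 mm.

{"fn": "arm_command", "kwargs": {
  "xyz": [
    [0.001, 0.0001, 0],
    [0.003, 0.0003, 0],
    [0.006, 0.0006, 0],
    [0.0095, 0.001, 0],
    [0.013, 0.0013, 0],
    [0.0165, 0.0017, 0],
    [0.02, 0.002, 0],
    [0.0235, 0.0024, 0],
    [0.027, 0.0027, 0],
    [0.03, 0.003, 0],
    [0.033, 0.0033, 0],
    [0.0355, 0.0036, 0],
    [0.0375, 0.0038, 0],
    [0.039, 0.0039, 0],
    [0.04, 0.004, 0],
    [0.041, 0.0041, 0],
    [0.042, 0.0042, 0]
  ],
  "rot": [
    [0, 0, 0],
    [0, 0, 0],
    [0, 0, 0],
    [0, 0, 0],
    [0, 0, 0],
    [0, 0, 0],
    [0, 0, 0],
    [0, 0, 0],
    [0, 0, 0],
    [0, 0, 0],
    [0, 0, 0],
    [0, 0, 0],
    [0, 0, 0],
    [0, 0, 0],
    [0, 0, 0],
    [0, 0, 0],
    [0, 0, 0]
  ]
}}

```text
time: 20.65
ee_pos: [0.4813, 0.0109, 0.0206]
eef_rot: [-0.051, 0.999, 0.0, -0.0]
ft_force: [-3.1, -0.2, -1.3]
width: 0.0875
grip_force: 1.5
```

{"fn": "arm_command", "kwargs": {
  "xyz": [
    [0.001, 0.0001, 0],
    [0.002, 0.0002, 0],
    [0.003, 0.0003, 0],
    [0.003, 0.0003, 0]
  ],
  "rot": [
    [0, 0, 0],
    [0, 0, 0],
    [0, 0, 0],
    [0, 0, 0]
  ]
}}

```text
time: 20.98
ee_pos: [0.4845, 0.0112, 0.0206]
eef_rot: [-0.051, 0.999, 0.0, 0.0]
ft_force: [-2.6, 0.7, -1.3]
width: 0.0874
grip_force: 1.1
```

{"fn": "arm_command", "kwargs": {
  "xyz": [
    [0.0007, 0.0001, 0],
    [0.0014, 0.0001, 0],
    [0.002, 0.0002, 0],
    [0.002, 0.0002, 0]
  ],
  "rot": [
    [0, 0, 0],
    [0, 0, 0],
    [0, 0, 0],
    [0, 0, 0]
  ]
}}

```text
time: 21.32
ee_pos: [0.4864, 0.0114, 0.0206]
eef_rot: [-0.051, 0.999, 0.0, 0.0]
ft_force: [-2.9, 0.2, -0.7]
width: 0.0869
grip_force: 1.5
```

```bash
python3 - <<'E'
from h import *
for i in range(2):
    for c in("scene","side"): r.camera(c);find(c,["stirrer","stirrer_back","burette_tip"])
snap("side","side3")
im=cv2.imread("pics/side3.png");cv2.imwrite("pics/side3c.png",cv2.resize(im[120:270,240:430],None,fx=4,fy=4,interpolation=cv2.INTER_CUBIC))
E
```

```text
scene stirrer 0.87 [ 0.609  0.026 -0.002] [315, 229]
scene stirrer_back 0.86 [0.677 0.032 0.015] [315, 244]
side stirrer 0.74 [ 0.604  0.018 -0.001] [325, 228]
side stirrer 0.61 [0.605 0.022 0.17 ] [327, 179]
side burette_tip 0.94 [0.61  0.019 0.185] [329, 175]
side burette_tip 0.5 [ 0.743  0.038 -0.003] [370, 219]
scene stirrer 0.8 [ 0.609  0.028 -0.001] [315, 229]
scene stirrer_back 0.9 [0.681 0.032 0.014] [314, 246]
side stirrer 0.69 [ 0.607  0.02  -0.   ] [326, 227]
side stirrer_back 0.58 [0.678 0.031 0.013] [349, 218]
side burette_tip 0.57 [0.61  0.02  0.183] [329, 175]
```

View pics/side3c.png

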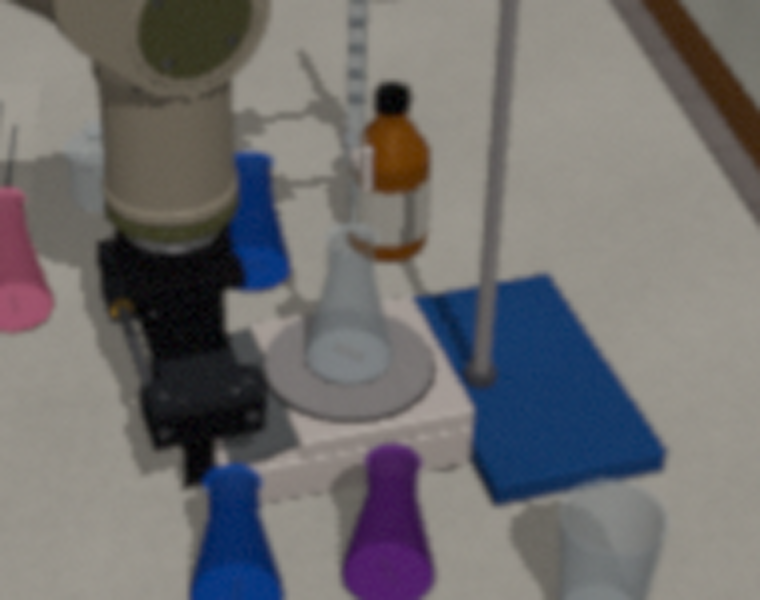

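The stirrer is almost at the base edge, with the back line at (410,300)–(470,405) in the crop next to the blue edge, and the tip above the mouth at (360,235). The force still reads as free sliding, so I creep on.

{"fn": "arm_command", "kwargs": {
  "xyz": [
    [0.0005, 0.0001, 0],
    [0.001, 0.0001, 0],
    [0.001, 0.0001, 0]
  ],
  "rot": [
    [0, 0, 0],
    [0, 0, 0],
    [0, 0, 0]
  ]
}}

```text
time: 22.42
ee_pos: [0.4865, 0.0115, 0.0205]
eef_rot: [-0.051, 0.999, -0.0, -0.001]
ft_force: [-5.2, -1.2, 4.4]
width: 0.087
grip_force: 3.1
```

{"fn": "arm_command", "kwargs": {
  "xyz": [
    [0.0005, 0.0001, 0],
    [0.001, 0.0001, 0],
    [0.001, 0.0001, 0]
  ],
  "rot": [
    [0, 0, 0],
    [0, 0, 0],
    [0, 0, 0]
  ]
}}

```text
time: 22.67
ee_pos: [0.4865, 0.0114, 0.0202]
eef_rot: [-0.051, 0.999, -0.0, -0.002]
ft_force: [-10.5, -0.2, 6.2]
width: 0.0871
grip_force: 5.0
```

{"fn": "arm_command", "kwargs": {
  "xyz": [
    [0.0005, 0.0001, 0],
    [0.001, 0.0001, 0],
    [0.001, 0.0001, 0]
  ],
  "rot": [
    [0, 0, 0],
    [0, 0, 0],
    [0, 0, 0]
  ]
}}

```text
time: 22.92
ee_pos: [0.4866, 0.0114, 0.02]
eef_rot: [-0.051, 0.999, -0.0, -0.003]
ft_force: [-14.0, -1.7, 9.5]
width: 0.0872
grip_force: 7.0
```

```bash
python3 - <<'E'
from fit import *
s=r.read_state();print(s["torque"],s["ft_force"],s["ee_pos"],s["eef_rot"])
im=snap("scene","s4");cv2.imwrite("pics/s4c.png",cv2.resize(im[200:300,255:375,::-1],None,fx=6,fy=6,interpolation=cv2.INTER_CUBIC))
E
```

```text
[-0.15653953  2.80486444 -0.01064068] [-14.03377025  -1.73795663   9.53813635] [0.48657722 0.01142953 0.01999093] [-5.06162265e-02  9.98713961e-01 -4.08897475e-04 -2.87302339e-03]
```

View pics/s4c.png

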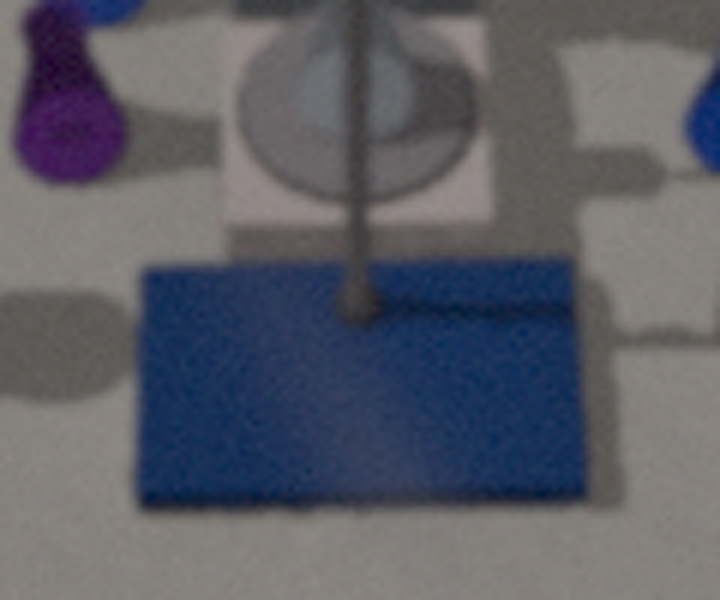

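The stirrer's back edge (222,222)–(490,215) runs parallel to the base edge (143,268)–(575,258). The moment about z is about zero under 14 N, so it is square and seated. Now I back off and rise.

{"fn": "arm_command", "kwargs": {
  "xyz": [
    [-0.001, -0.0001, 0],
    [-0.002, -0.0002, 0],
    [-0.003, -0.0003, 0],
    [-0.005, -0.0005, 0],
    [-0.01, -0.001, 0],
    [-0.02, -0.002, 0],
    [-0.032, -0.003, 0],
    [-0.044, -0.004, 0],
    [-0.056, -0.006, 0.0],
    [-0.068, -0.007, 0.01],
    [-0.076, -0.008, 0.03],
    [-0.08, -0.008, 0.06],
    [-0.08, -0.008, 0.09],
    [-0.08, -0.008, 0.12],
    [-0.08, -0.008, 0.15],
    [-0.08, -0.008, 0.18],
    [-0.08, -0.008, 0.2],
    [-0.08, -0.008, 0.21],
    [-0.08, -0.008, 0.21]
  ],
  "rot": [
    [0, 0, 0],
    [0, 0, 0],
    [0, 0, 0],
    [0, 0, 0],
    [0, 0, 0],
    [0, 0, 0],
    [0, 0, 0],
    [0, 0, 0],
    [0, 0, 0],
    [0, 0, 0],
    [0, 0, 0],
    [0, 0, 0],
    [0, 0, 0],
    [0, 0, 0],
    [0, 0, 0],
    [0, 0, 0],
    [0, 0, 0],
    [0, 0, 0],
    [0, 0, 0]
  ]
}}

```text
time: 24.55
ee_pos: [0.4099, 0.0038, 0.2321]
eef_rot: [-0.051, 0.999, -0.001, 0.002]
ft_force: [-0.7, 0.3, -0.1]
width: 0.0873
grip_force: 0.0
```

```bash
python3 - <<'E'
from fit import *
for i in range(2):
    for c in("scene","side"): r.camera(c);find(c,["stirrer","stirrer_back","flask_mouth","burette_tip"])
im=snap("side","s5");cv2.imwrite("pics/s5c.png",cv2.resize(im[140:260,270:430,::-1],None,fx=5,fy=5,interpolation=cv2.INTER_CUBIC))
E
```

```text
scene stirrer 0.95 [ 0.61   0.027 -0.006] [315, 230]
scene stirrer_back 0.93 [0.679 0.032 0.016] [315, 245]
scene flask_mouth 0.81 [ 0.499 -0.127  0.106] [269, 177]
scene flask_mouth 0.69 [ 0.606 -0.131  0.106] [263, 204]
scene flask_mouth 0.62 [0.609 0.022 0.17 ] [313, 196]
scene flask_mouth 0.62 [0.374 0.206 0.109] [376, 153]
side stirrer 0.56 [0.605 0.02  0.003] [326, 226]
side stirrer 0.45 [0.605 0.021 0.172] [327, 179]
side stirrer 0.32 [0.606 0.016 0.181] [328, 176]
side stirrer_back 0.84 [0.68  0.03  0.012] [350, 219]
side stirrer_back 0.69 [ 0.733 -0.187  0.   ] [390, 273]
side flask_mouth 0.98 [0.606 0.023 0.169] [327, 179]
side flask_mouth 0.72 [ 0.605 -0.129  0.106] [338, 234]
side flask_mouth 0.67 [0.572 0.225 0.105] [303, 160]
side flask_mouth 0.57 [ 0.503 -0.131  0.103] [298, 240]
side burette_tip 0.86 [0.608 0.023 0.181] [328, 175]
side burette_tip 0.32 [0.605 0.017 0.18 ] [327, 177]
scene stirrer 0.9 [ 0.612  0.026 -0.003] [315, 230]
scene stirrer_back 0.75 [0.678 0.032 0.015] [315, 245]
scene stirrer_back 0.36 [0.456 0.357 0.001] [419, 197]
scene flask_mouth 0.91 [0.372 0.204 0.105] [375, 154]
scene flask_mouth 0.89 [0.61  0.024 0.173] [314, 196]
scene flask_mouth 0.86 [ 0.607 -0.132  0.111] [262, 203]
scene flask_mouth 0.79 [ 0.5   -0.129  0.104] [269, 178]
side stirrer 0.87 [ 0.61   0.017 -0.001] [327, 228]
side stirrer 0.71 [ 0.459  0.355 -0.   ] [265, 168]
side stirrer_back 0.87 [0.68  0.029 0.017] [350, 218]
side flask_mouth 0.94 [0.38  0.205 0.102] [241, 170]
side flask_mouth 0.92 [ 0.501 -0.132  0.106] [297, 240]
side flask_mouth 0.78 [0.609 0.023 0.172] [328, 178]
side flask_mouth 0.78 [ 0.608 -0.13   0.107] [340, 234]
side burette_tip 0.72 [0.608 0.021 0.185] [328, 174]
```

View pics/s5c.png

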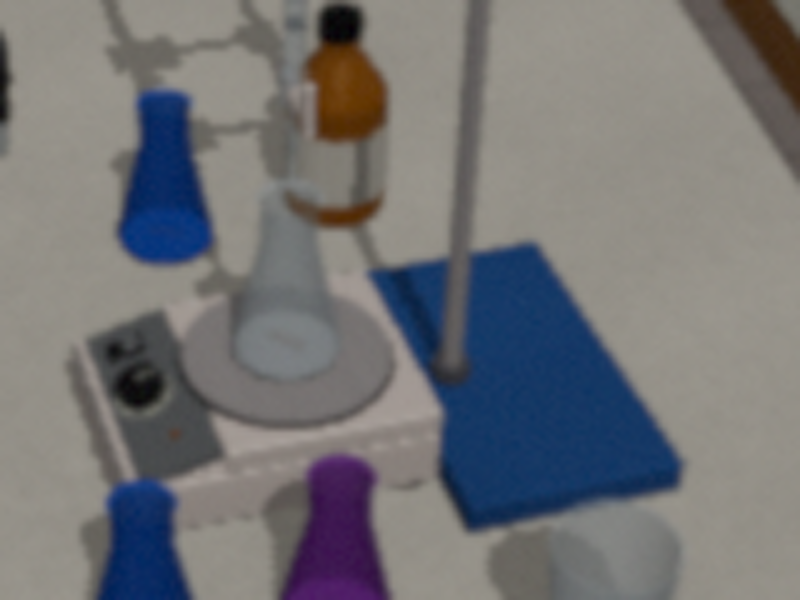

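The stirrer is flush on the base edge, from (370,285) to (440,440) in the crop. The flask stands mid-plate with the tip over its mouth at (293,185), within about 1–2 mm by the networks. The arm is clear, so I hand in.

```bash
python3 -c "
from bench import r
print(r.close_job())"
```

```text
the job is handed in; nothing more can be done
None
```

The job is handed in: the stirrer's back is square against the stand's base edge, the flask stands mid-plate with the burette tip over its mouth to within about 2 mm, nothing else was touched, and the arm is clear.

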